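# Turn the cam to its low point and push the slide home

## Task

Seat the short punch block in the cam-locked fixture: with your fingertips gently push the cam's lever round until it rests against its stop pin, so that the low point of the cam faces the follower, and only then gently push the slide forward by its upright plate until it is fully home and has driven the punch block against the end stop. Only push the lever and the slide: do not force them against their stops, do not touch or lift the punch block itself, and leave the loose things around the fixture where they are.

Things in the scene. Friction and masses are not known exactly. Their poses are not given: they have to be found in the camera images.
- fixture: Fixed aluminium base plate, 220 x 170 x 12 mm. Origin: centre of its underside, on the bench; +x: the way the slide is pushed (away from the robot), +y its left, z up; coordinates in these texts are in this frame, mm. On it: cam with lever (left), L-shaped follower slide, lane for the punch (right).
- end_stop (a point): Middle of the end stop's face at the far end of the lane, at (100, -45), 27 mm above the bench; the stop is 42 mm high. The lane runs along x between two guide walls, 53 mm apart, 30 mm high, x = -25 to 100.
- stop_pin (a point): Top centre of the lever's upright stop pin, 10 mm thick, at (85, 23), 48 mm above the bench. The lever's right side rests on it when the cam is at its low point.
- cam (a joint): Cam and lever angle about the pivot, rad, counter-clockwise from above, 0 to 2.6. 0: lever along the fixture's +x, at its stop pin (hard stop), cam's low point to the follower. At angle a the lever points at a from the fixture's +x. Starts at 1.45 to 2.45: lever out to the left, to be swept clockwise. Friction 0.3 N m (about 5 N, 60 mm from the pivot) holds it where it is left.
- cam_pivot (a point): On the cam's vertical pivot axis at the lever's mid-height, (15, 35, 41) of the fixture. The cam is a steel disc of 26 mm radius, its centre 13 mm from the pivot under the lever, 16 to 30 mm above the bench. A boss of 8 mm radius on the pivot rises to 56 mm.
- lever_end (a point): Point in the lever 72 mm from the pivot, half-way up; x axis along the lever, outward. The lever is a flat-sided bar 12 mm thick, from the pivot to 82 mm from it, 30 to 52 mm above the bench. Beyond 39 mm from the pivot only the 12 mm base plate, or the bench, lies below it.
- slide (a joint): Travel of the follower slide along the fixture's +x (m): 0 fully back, as at the start; 0.030 fully home (hard stop). Its follower face stands behind the cam (x = -30 when back) and the cam blocks it part-way unless its low point is turned to it. Friction about 3 N, plus 2 to 4 N for the punch block; stays where it is left.
- push_plate (a point): Middle of the rear face of the slide's upright push plate, 48 mm above the bench, at (-98, -10) of the fixture when the slide is back. The plate is 60 mm wide (y), 8 mm thick, its top 63 mm above the bench; the rear face looks to the fixture's -x.
- punch: Loose short punch block, plain steel, 32 (x) x 50 (y) x 40 mm with a low boss on top, 0.45 kg. Origin: centre of its underside, which stands on the base plate (12 mm above the bench) in the lane between the slide's pusher arm and the end stop. Seated it is at about x = 83, y = -45 of the fixture.
- tall_punch: Bystander: loose taller steel punch block, 35 x 35 x 58 mm, standing on the bench to the right of the slide. Origin: centre of its underside.
- counter: Bystander: loose round hand tally counter, 45 x 52 x 33 mm, on the bench to the right of the fixture. Origin: centre of its underside.
- hex_key: Bystander: loose hex key, 26 x 80 x 5 mm, flat on the bench to the left of the fixture. Origin: centre of its underside.
- cutters: Bystander: loose side cutters, 43 x 132 x 11 mm, flat on the bench ahead of the fixture on its left. Origin: centre of its underside.
There are look-alikes about, which are no part of the job. Leave any brown or yellow look-alike of the punch alone.

How it is judged:
By the outcome, as a careful person would: the job done as asked, in the order asked, and still so for the second after the job is handed in, with the robot touching nothing.
It also fails if it takes over 51 s, if anything falls off the work surface, if the arm or the gripper's body presses on something with over 40 N, if the wrist force passes 120 N, or if a joint passes its speed limit or range.

## Robot

A 6-joint arm with a two-finger parallel gripper is mounted at the origin on a cart in front of the work surface, level with it; the furniture and walls round the work are solid. World frame = base frame: x ahead of the robot, y to its left, z up, the work surface at z = 0. Lengths are in m, angles in degrees, forces in N, time in s.
With the tool pointing down it reaches from about 0.4 to 0.825 m from the base axis. Payload 7 kg.
Tool frame: the origin (TCP) lies on the front face of the gripper's body, between the roots of the fingers; the fingertips stand 66 mm ahead of it and the grasp point (between the pads) lies 47 mm ahead of it; z points along the fingers, y is the line along which they close (so a half turn about z gives the same grasp; the last joint's range is limited). The gripper opens to 88 mm and grips with 3 to 60 N. Pads are 19 mm wide; open, the fingers measure 130 mm over their backs; the gripper's body (78 mm by 193 mm) begins 47 mm behind the grasp point.
Start: joints at [-50.873, 20.546, 0.682, 0, -70.136, -16.507], TCP at [0.26, -0.623, 0.292] pointing down, gripper open.
Joint ranges: [-176.03, 176.03], [-82.01, 121.73], [-58.28, 71.71], [-173.87, 95.51], [-174.79, -0.11], [-173.66, 173.66]. Speed limits (degrees/s): [136.94, 136.94, 172.46, 180, 180, 180].

## Interface

Orientations are given as [roll, pitch, yaw] about the fixed x, y, z axes, in that order (R = Rz(yaw) Ry(pitch) Rx(roll)).
In Python, from plant import ctrl gives the robot as it stands.
- The arm moves only by the tool send_rows, never from a script. Its argument "deltas" is a list of rows, each a list of 2 entries, a list of its own where there are three numbers: the shift along the tool's x, y, z each as a share of 800 mm, from -1 to 1, then the turn about the tool's z as a share of 90 degrees, from -1 to 1. A call has exactly 5 rows; each row is the pose to reach, as a shift and turn from the pose commanded when the call began, along the tool's axes at that moment; what a row does not reach only later rows make up. A row lasts 1/12 s, in which the tool goes at most 41.7 mm and 7.16 degrees, less where a joint would pass 70% of its speed; a pose out of reach is approached as far as the arm can. A call with a number of a shift or a turn outside -1 to 1 is refused whole. A call with a gripper value outside its range is refused whole. "gripper" is the opening, from 0 (shut) to 1 (fully open), set as the call begins (left out, the last holds). The fingers move at their own pace and stop on an object; the grip force is fixed at half the most. Time passes only in rows, so rows that repeat a pose let the fingers close, or fill a call up. It gives the time, the measured TCP pose, the force, the opening and the grip force at its end, in the units of the state.
- ctrl.get_obs(): the state, without advancing time (a new reading comes with each control period).
- ctrl.snapshot(name): name is "side" or "top"; returns a dict with "color" (400x640x3 uint8, red, green, blue), "vertical_fov" (degrees; the focal length in pixels is half the picture's height over the tangent of half this angle, whatever the lens; pixels are square), "cx", "cy" (the principal point, pixels), "rvec" (rotation vector, rad) and "tvec" (3), from world to camera coordinates, as OpenCV has them. Camera axes: x right, y down, z forward; pixel columns grow to the right and rows downward; lengths in m; the calibration is good to about 2 mm. A picture is of the moment at which its call begins. There is no depth.
- ctrl.close_job(): hands the job in; it is judged then, once.
Trained networks look in a picture, given as the dict that the camera call returned (one of the last four; its "shot" number tells which), for a name from the list of things; names that differ only in an ending like _2 or _b are one class to them, and where a whole thing is asked for, a point or a joint stands for the part that bears it (a point fixed in the world has none). Each returns a list of dicts, best first, with "conf" (0 to 1); they miss things now and then, are a little off and sometimes report something else, mostly with a low value. They report only what shows in the picture. A call takes as long as a camera call. They do not tell look-alikes from the thing itself.
- ctrl.boxes_of(picture, thing): "xy" ([column, row] as shares, 0 to 1, of the picture: columns of its width, rows of its height, amid what is visible of it).
- ctrl.cut_out(picture, thing): "pixels" (400x640 bool, what is visible of it) and "xy" ([column, row] as shares, 0 to 1, of the picture: columns of its width, rows of its height, amid what is visible of it).
The state is a dict: "clock": time; "joint_pos": joint angles; "qvel": joint speeds; "tau": joint torques, N m; "tool_pos": TCP position; "orientation": TCP orientation; "force": force on the tool from outside, world axes, zero at the start; "moment": the same for the moment, N m; "opening": finger opening in m; "gripper_force": force on a finger pad.
Only numpy, scipy, OpenCV 4.12 (cv2) and the standard library are available. Lean on these libraries where they do the work, as an engineer would, in place of code of your own. Each camera call takes 0.05 s, during which the arm holds its last target. There are 200 camera calls.

## Working session

There is one attempt and no reset: what is moved stays moved. The work goes in short steps, Python scripts to look and compute and a tool call to move; the robot and the scene stay as the last step left them, time stands still between calls to the robot, and variables do not carry over. Pictures are saved under pics/ and viewed, at most 10 in all, crops included, and the job is handed in when it is done.

Besides the shell and the picture viewer there is one more tool, called after ">>>" by a JSON object that holds its "api" and its "payload", one argument or row to a line. send_rows: Moves the arm, as the interface text tells. Shift numbers are shares of 800 mm and turn numbers shares of 90 degrees, none past 1 either way. Its arguments: {"type":"object","properties":{"deltas":{"type":"array","items":{"type":"array"}},"gripper":{"type":"number"}},"required":["deltas"]}

```bash
mkdir -p pics
cat > h.py <<'E'
import numpy as np, cv2, pickle
from plant import ctrl
def K(s):
    f=200/np.tan(np.radians(s["vertical_fov"])/2); return np.array([[f,0,s["cx"]],[0,f,s["cy"]],[0,0,1]])
def proj(s,P): return cv2.projectPoints(np.array(P,float).reshape(-1,1,3),np.array(s["rvec"],float),np.array(s["tvec"],float),K(s),None)[0].reshape(-1,2)
def ray(s,uv,z):
    R=cv2.Rodrigues(np.array(s["rvec"],float))[0]; c=-R.T@np.array(s["tvec"],float).ravel()
    d=R.T@np.linalg.inv(K(s))@np.array([uv[0],uv[1],1.]); return c+d*(z-c[2])/d[2]
def save(s,n): cv2.imwrite("pics/"+n+".png",s["color"][:,:,::-1])
E
python3 - <<'E'
from h import *
print(ctrl.get_obs())
for n in ("top","side"):
    s=ctrl.snapshot(n); save(s,n+"0"); print(n,{k:s[k] for k in s if k!="color"})
    pickle.dump(s,open(n+"0.pkl","wb"))
    for t in ("fixture","lever_end","push_plate","punch","tall_punch","counter","hex_key","cutters"):
        for d in ctrl.boxes_of(s,t)[:3]: print(t,round(d["conf"],2),np.round(np.array(d["xy"])*[640,400],1))
E
```

```text
{'clock': 0.0, 'joint_pos': array([-5.08715919e+01,  2.05906351e+01,  6.33839007e-01, -1.89814664e-02,
       -7.01360572e+01, -1.65068332e+01]), 'qvel': array([ 0.09132741,  0.00652486,  0.04122352, -0.05653861, -0.00899556,
        0.07677207]), 'tau': array([ 4.46336317e-04, -5.82717705e+01,  2.93055207e+01,  6.99754760e+00,
        6.86664323e-03, -1.55706061e-04]), 'tool_pos': array([ 0.25946531, -0.6227273 ,  0.29123571]), 'orientation': array([ 1.79905903e+02, -9.27636725e-03, -1.57384882e+02]), 'force': array([-0.29995165, -1.14392741,  0.37860038]), 'moment': array([-0.01118919,  0.03359335,  0.02485141]), 'gripper_force': 0.0, 'opening': 0.08793416444935943}
top {'vertical_fov': 53.16898540820652, 'cx': 309.81650320938894, 'cy': 199.14061904791393, 'rvec': array([ 2.194876  , -2.20541616,  0.09556178]), 'tvec': array([0.25474607, 0.50235355, 0.96250808]), 'shot': 1}
fixture 0.71 [337.6 201.4]
lever_end 0.96 [319.4 196.3]
push_plate 0.83 [348.  221.1]
punch 0.71 [328.6 121.5]
punch 0.62 [340.6 289.8]
tall_punch 0.74 [385.2 247.8]
counter 0.64 [389.4 220. ]
counter 0.62 [352.5 219.7]
hex_key 0.54 [298.5 181.6]
cutters 0.64 [275.  136.4]
side {'vertical_fov': 50.57242855871239, 'cx': 321.64267118905633, 'cy': 198.13208513935774, 'rvec': array([ 0.27110928, -2.80701747,  1.21483737]), 'tvec': array([ 0.54967027, -0.05265154,  1.0071805 ]), 'shot': 2}
fixture 0.72 [331.9 198. ]
lever_end 0.78 [318.8 202.2]
lever_end 0.71 [335.2 200.2]
push_plate 0.77 [354.8 189.5]
push_plate 0.72 [307.9 227.9]
punch 0.79 [240.  188.1]
punch 0.77 [314.9 168.6]
punch 0.71 [422.2 206.8]
tall_punch 0.59 [391.1 164.1]
counter 0.63 [359.2 162.4]
hex_key 0.7 [335.8 202.2]
cutters 0.68 [236.4 234.9]
cutters 0.44 [394.4 165.2]
```

Run:
```python
import cv2
a=cv2.imread("pics/top0.png")[80:310,230:450]; cv2.imwrite("pics/t1.png",cv2.resize(a,None,fx=2.6,fy=2.6,interpolation=2)) 
a=cv2.imread("pics/side0.png")[110:280,220:440]; cv2.imwrite("pics/s1.png",cv2.resize(a,None,fx=3.5,fy=3.5,interpolation=2))
```

```text
(no output)
```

View pics/t1.png

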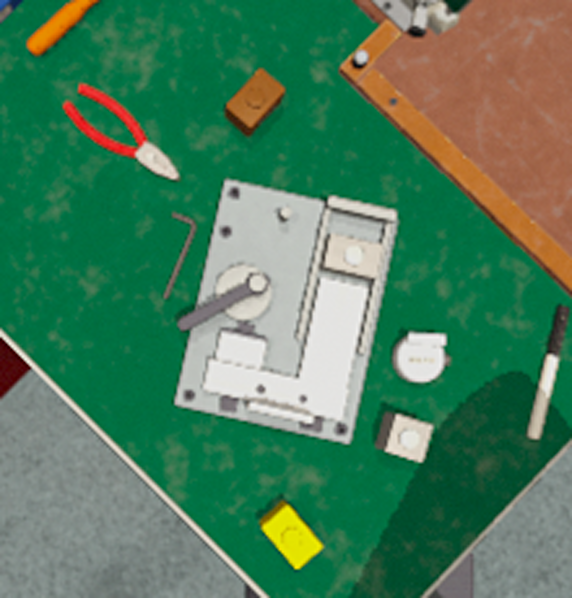

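View pics/s1.png

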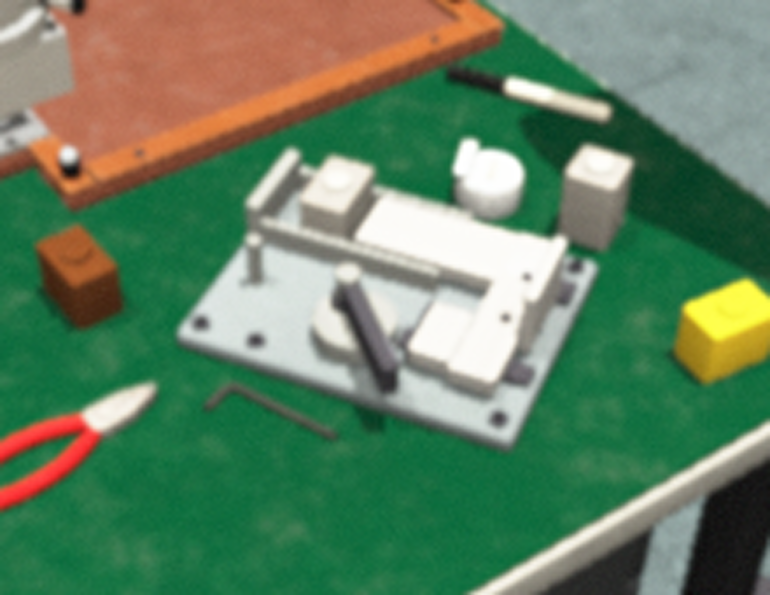

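The top crop shows the fixture with corners at about (222,180), (398,210), (350,443) and (177,405). The pin is at (285,213), the boss at (258,283) and the lever tip at (183,324). The side crop agrees: pin top (254,238), boss top (348,274). The hex key lies to the left of the lever, and the tall punch and counter are on the right.

```bash
cat > fit.py <<'E'
from h import *
from scipy.optimize import least_squares
T=pickle.load(open("top0.pkl","rb"));S=pickle.load(open("side0.pkl","rb"))
F=[[110,85,12],[110,-85,12],[-110,-85,12],[-110,85,12],[85,23,48],[15,35,56]]
t=np.array([[222,180],[398,210],[350,443],[177,405],[285,211],[258,283]])/2.6+[230,80]
Fs=[[110,85,12],[-110,85,12],[-110,-85,12],[85,23,48],[15,35,56]]
s=np.array([[180,335],[510,445],[597,265],[254,238],[348,272]])/3.5+[220,110]
def W(p,P):
    P=np.array(P,float)/1000;c,n=np.cos(p[2]),np.sin(p[2])
    return np.c_[p[0]+c*P[:,0]-n*P[:,1],p[1]+n*P[:,0]+c*P[:,1],P[:,2]]
def inv(p,w):
    d=np.array(w[:2])-p[:2];c,n=np.cos(p[2]),np.sin(p[2]);return np.array([c*d[0]+n*d[1],-n*d[0]+c*d[1]])*1000
E
python3 - <<'E'
from fit import *
c=ray(T,t.mean(0),.02)
r=least_squares(lambda p:np.r_[proj(T,W(p,F))-t,proj(S,W(p,Fs))-s].ravel(),[c[0],c[1],0.])
p=r.x;print(p,np.degrees(p[2]));print(np.round(r.fun.reshape(-1,2),1))
np.save("p.npy",p)
for v,uv in((T,np.array([183,324])/2.6+[230,80]),(S,np.array([386,378])/3.5+[220,110])):
    q=inv(p,ray(v,uv,.052));d=q-[15,35];print("lever",q,np.hypot(*d),np.arctan2(d[1],d[0]))
for nm,P in(("pivot",[15,35,41]),("pin",[85,23,48]),("plate",[-98,-10,48])):print(nm,W(p,[P]))
for n,uv in(("tall",(408,437)),("counter",(420,358)),("hexTop",(190,220)),("hexBot",(166,296)),("cutTip",(178,178))):
    z={"tall":.058,"counter":.033}.get(n,.005); w=ray(T,np.array(uv)/2.6+[230,80],z);print(n,w,inv(p,w))
E
```

```text
[ 0.50276278  0.17840021 -0.21457574] -12.29428439117299
[[-0.1 -0.6]
 [-0.4  2.3]
 [ 0.4  0.4]
 [-1.5  0.5]
 [-0.3  0.3]
 [-0.7 -0. ]
 [-1.9 -0.7]
 [ 0.7 -1.7]
 [-0.1 -1.6]
 [-0.6  0.2]
 [-0.2 -0.4]]
lever [-34.74457692  91.6981394 ] 75.42679858160813 2.2909603782288968
lever [-38.98206917 105.01161749] 88.40639329865266 2.227630405287299
pivot [[0.52487143 0.20940356 0.041     ]]
pin [[0.59071092 0.18277345 0.048     ]]
plate [[0.4048809  0.18949697 0.048     ]]
tall [0.38619061 0.07503653 0.058     ] [ -91.88926733 -125.8152813 ]
counter [0.45697865 0.05725041 0.033     ] [ -18.9373771  -128.12040004]
hexTop [0.5897382  0.26835302 0.005     ] [ 65.82688736 106.40983102]
hexBot [0.51729917 0.29139084 0.005     ] [ -9.8563973  113.49467062]
cutTip [0.63012276 0.27961704 0.005     ] [102.8868212  126.01473464]
```

Run:
```python
from fit import *
p=np.load("p.npy")
for n,uv in(("blockFL",(220,331)),("blockFR",(268,340)),("crossFL",(209,360)),("crossBL",(203,389)),("plateL",(246,402)),("plateR",(313,418))):
    print(n,np.round([inv(p,ray(T,np.array(uv)/2.6+[230,80],z)) for z in(.02,.04)],0).tolist())
for n,uv in(("blockFL",(408,346)),("crossFL top",(450,370)),("crossBL top",(488,388)),("crossBL bot",(492,395))):
    print("side",n,np.round([inv(p,ray(S,np.array(uv)/3.5+[220,110],z)) for z in(.02,.03,.04)],0).tolist())
```

```text
blockFL [[-32.0, 57.0], [-33.0, 58.0]]
blockFR [[-31.0, 12.0], [-32.0, 13.0]]
crossFL [[-61.0, 61.0], [-61.0, 62.0]]
crossBL [[-88.0, 61.0], [-88.0, 62.0]]
plateL [[-92.0, 20.0], [-92.0, 21.0]]
plateR [[-93.0, -44.0], [-93.0, -42.0]]
side blockFL [[-30.0, 46.0], [-33.0, 55.0], [-37.0, 65.0]]
side crossFL top [[-60.0, 55.0], [-63.0, 64.0], [-66.0, 74.0]]
side crossBL top [[-86.0, 60.0], [-88.0, 69.0], [-91.0, 78.0]]
side crossBL bot [[-90.0, 64.0], [-92.0, 73.0], [-95.0, 83.0]]
```

View pics/side0.png

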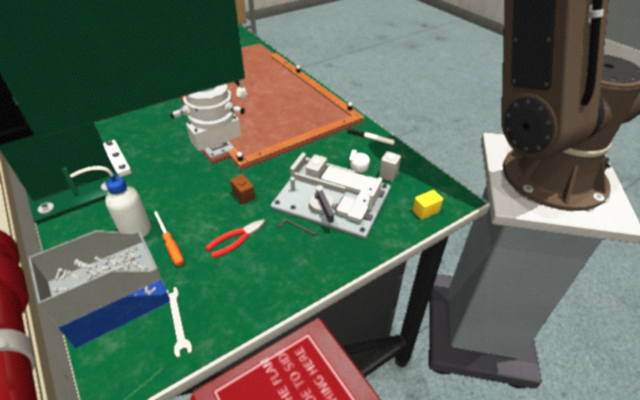

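View pics/top0.png

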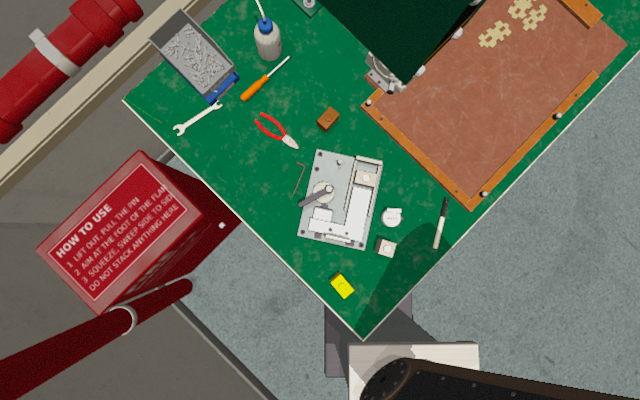

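```bash
cat > mv.py <<'E'
from fit import *
from scipy.spatial.transform import Rotation as Rr
p=np.load("p.npy"); FY=np.degrees(p[2])
def lever(a,off,r=68,z=.103):   # tool centre off mm behind lever axis, y axis along lever
    q=[15+r*np.cos(a)-off*np.sin(a),35+r*np.sin(a)+off*np.cos(a),0]
    w=W(p,[q])[0]; return [w[0],w[1],z,np.degrees(a)+FY-90]   # y angle = yaw-90 (+180 sym)
def calls(start,poses,nd=3):
    """groups of 5 poses [x,y,z,yaw] -> rows; returns final commanded pose after rounding"""
    c=np.array(start,float)
    for i in range(0,len(poses),5):
        g=list(poses[i:i+5]); g+= [g[-1]]*(5-len(g))
        R=Rr.from_euler("xyz",[180,0,c[3]],degrees=True)
        rows=[]
        for q in g:
            q=np.array(q,float); d=np.round(R.inv().apply(q[:3]-c[:3])/.8,nd)
            rows.append([[float(v)+0. for v in d],round(float(-(q[3]-c[3])/90),nd)])
        print(str(rows).replace(" ",""))
        c=np.r_[c[:3]+R.apply(np.array(rows[-1][0])*.8),c[3]-rows[-1][1]*90]
    np.save("cmd.npy",c); print("end",np.round(c,4))
    return c
E
python3 - <<'E'
from mv import *
s=np.array([.26,-.623,.292,-157.38]); t=np.array(lever(2.26,30)); print(t)
ra,rb=np.hypot(*s[:2]),np.hypot(*t[:2]); ta,tb=np.arctan2(s[1],s[0]),np.arctan2(t[1],t[0])
P=[]
for k in range(1,31):
    u=k/30; r=ra+(rb-ra)*min(1,u*1.3); th=ta+(tb-ta)*u
    P.append([r*np.cos(th),r*np.sin(th),.292,s[3]+(t[3]-s[3])*u])
calls(s,P)
E
```

```text
[ 0.46711104  0.2561768   0.103      27.19417731]
[[[-0.047,0.009,0.0],-0.068],[[-0.092,0.021,0.0],-0.137],[[-0.137,0.035,0.0],-0.205],[[-0.18,0.051,0.0],-0.273],[[-0.222,0.07,0.0],-0.342]]
[[[-0.045,-0.003,0.0],-0.068],[[-0.09,-0.003,0.0],-0.137],[[-0.135,0.0,0.0],-0.205],[[-0.179,0.005,0.0],-0.273],[[-0.222,0.012,0.0],-0.342]]
[[[-0.041,-0.013,0.0],-0.068],[[-0.083,-0.024,0.0],-0.136],[[-0.125,-0.032,0.0],-0.205],[[-0.166,-0.037,0.0],-0.273],[[-0.208,-0.041,0.0],-0.341]]
[[[-0.035,-0.021,0.0],-0.069],[[-0.071,-0.041,0.0],-0.137],[[-0.107,-0.058,0.0],-0.205],[[-0.145,-0.073,0.0],-0.274],[[-0.182,-0.085,0.0],-0.342]]
[[[-0.027,-0.028,0.0],-0.069],[[-0.055,-0.055,0.0],-0.137],[[-0.085,-0.079,0.0],-0.205],[[-0.111,-0.106,0.0],-0.274],[[-0.137,-0.132,0.0],-0.342]]
[[[-0.011,-0.036,0.0],-0.068],[[-0.025,-0.07,0.0],-0.137],[[-0.04,-0.104,0.0],-0.205],[[-0.057,-0.137,0.0],-0.273],[[-0.076,-0.169,0.0],-0.342]]
end [ 0.4674  0.256   0.292  27.21  ]
```

The full views show a clear path at this height. The tall items are the dark press at about (0.8, 0.05) and the red box beyond the left bench edge, and both are outside the arc.

>>> {"api": "send_rows", "payload": {
  "deltas": [
    [[-0.047,0.009,0.0],-0.068],
    [[-0.092,0.021,0.0],-0.137],
    [[-0.137,0.035,0.0],-0.205],
    [[-0.18,0.051,0.0],-0.273],
    [[-0.222,0.07,0.0],-0.342]
  ],
  "gripper": 0
}}

```text
clock: 1.32
tool_pos: [0.4032, -0.502, 0.2921]
orientation: [-180.0, -0.0, -126.3]
force: [0.6, -0.4, 0.2]
opening: 0.0599
gripper_force: 0.0
```

>>> {"api": "send_rows", "payload": {
  "deltas": [
    [[-0.045,-0.003,0.0],-0.068],
    [[-0.09,-0.003,0.0],-0.137],
    [[-0.135,0.0,0.0],-0.205],
    [[-0.179,0.005,0.0],-0.273],
    [[-0.222,0.012,0.0],-0.342]
  ]
}}

```text
clock: 1.73
tool_pos: [0.5011, -0.3532, 0.2922]
orientation: [-180.0, -0.0, -95.5]
force: [0.1, -0.5, -0.8]
opening: 0.0266
gripper_force: 0.0
```

>>> {"api": "send_rows", "payload": {
  "deltas": [
    [[-0.041,-0.013,0.0],-0.068],
    [[-0.083,-0.024,0.0],-0.136],
    [[-0.125,-0.032,0.0],-0.205],
    [[-0.166,-0.037,0.0],-0.273],
    [[-0.208,-0.041,0.0],-0.341]
  ]
}}

```text
clock: 2.15
tool_pos: [0.55, -0.1909, 0.2922]
orientation: [-180.0, -0.0, -64.8]
force: [0.5, -0.0, 0.7]
opening: 0.0009
gripper_force: 0.0
```

>>> {"api": "send_rows", "payload": {
  "deltas": [
    [[-0.035,-0.021,0.0],-0.069],
    [[-0.071,-0.041,0.0],-0.137],
    [[-0.107,-0.058,0.0],-0.205],
    [[-0.145,-0.073,0.0],-0.274],
    [[-0.182,-0.085,0.0],-0.342]
  ]
}}

```text
clock: 2.57
tool_pos: [0.5502, -0.0301, 0.2923]
orientation: [-180.0, -0.0, -34.0]
force: [0.6, 0.7, 0.1]
opening: 0.0005
gripper_force: 0.0
```

>>> {"api": "send_rows", "payload": {
  "deltas": [
    [[-0.027,-0.028,0.0],-0.069],
    [[-0.055,-0.055,0.0],-0.137],
    [[-0.085,-0.079,0.0],-0.205],
    [[-0.111,-0.106,0.0],-0.274],
    [[-0.137,-0.132,0.0],-0.342]
  ]
}}

```text
clock: 2.98
tool_pos: [0.5187, 0.1186, 0.2925]
orientation: [-180.0, -0.0, -3.2]
force: [-0.6, 0.3, -0.9]
opening: 0.0005
gripper_force: 0.0
```

>>> {"api": "send_rows", "payload": {
  "deltas": [
    [[-0.011,-0.036,0.0],-0.068],
    [[-0.025,-0.07,0.0],-0.137],
    [[-0.04,-0.104,0.0],-0.205],
    [[-0.057,-0.137,0.0],-0.273],
    [[-0.076,-0.169,0.0],-0.342]
  ]
}}

```text
clock: 3.4
tool_pos: [0.4664, 0.2573, 0.2923]
orientation: [-180.0, -0.0, 27.5]
force: [0.1, -0.1, -0.9]
opening: 0.0004
gripper_force: 0.0
```

>>> {"api": "send_rows", "payload": {
  "deltas": [
    [[0,0,0.045],0],
    [[0,0,0.09],0],
    [[0,0,0.135],0],
    [[0,0,0.17],0],
    [[0,0,0.19],0]
  ]
}}

```text
clock: 3.82
tool_pos: [0.4657, 0.2549, 0.137]
orientation: [179.9, 0.2, 27.2]
force: [-0.7, -0.0, 0.4]
opening: 0.0007
gripper_force: 0.0
```

>>> {"api": "send_rows", "payload": {
  "deltas": [
    [[0,0,0.01],0],
    [[0,0,0.02],0],
    [[0,0,0.03],0],
    [[0,0,0.04],0],
    [[0,0,0.045],0]
  ]
}}

```text
clock: 4.23
tool_pos: [0.4671, 0.256, 0.1039]
orientation: [-180.0, -0.0, 27.2]
force: [-0.8, 0.2, -0.1]
opening: 0.0006
gripper_force: 0.0
```

Run:
```python
from h import *
s=ctrl.snapshot("side"); a=s["color"][110:280,220:440,::-1]; cv2.imwrite("pics/s2.png",cv2.resize(a,None,fx=3.5,fy=3.5,interpolation=2))
```

```text
(no output)
```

View pics/s2.png

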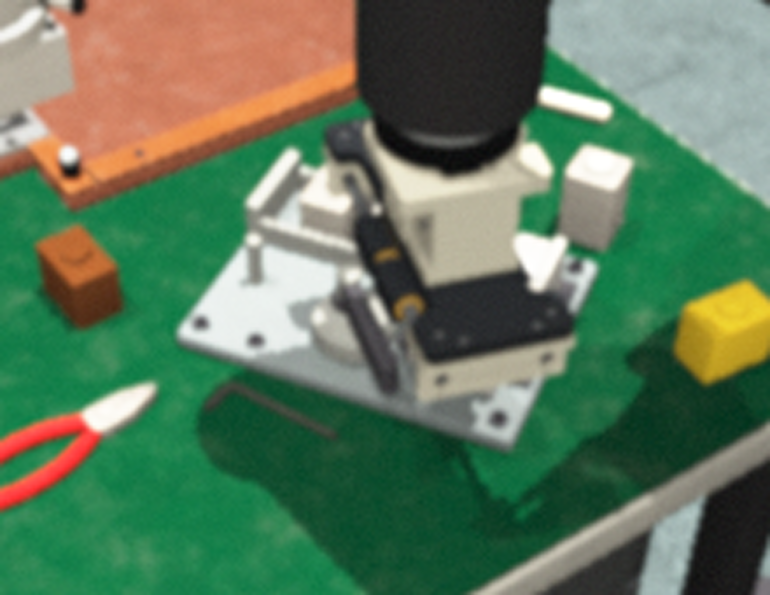

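Run:
```python
from mv import *
c=np.array([.4671,.256,.104,27.2])
P=[lever(2.26,o,z=.104) for o in np.linspace(27,15.5,5)]+[lever(a,15.5,z=.104) for a in np.linspace(2.26,.25,36)[1:]]
calls(c,P,4)
```

```text
[[[0.0039,-0.0002,0.0],0.0001],[[0.0075,-0.0002,0.0],0.0001],[[0.0111,-0.0002,0.0],0.0001],[[0.0146,-0.0002,0.0],0.0001],[[0.0182,-0.0002,0.0],0.0001]]
[[[0.0049,-0.001,0.0],0.0365],[[0.0099,-0.0016,0.0],0.0731],[[0.0149,-0.0021,0.0],0.1096],[[0.0199,-0.0022,0.0],0.1462],[[0.0249,-0.002,0.0],0.1828]]
[[[0.0049,-0.001,0.0],0.0365],[[0.0099,-0.0017,0.0],0.0731],[[0.0149,-0.0021,0.0],0.1096],[[0.0199,-0.0022,0.0],0.1462],[[0.0249,-0.002,0.0],0.1828]]
[[[0.0049,-0.001,0.0],0.0365],[[0.0098,-0.0017,0.0],0.0731],[[0.0148,-0.0021,0.0],0.1096],[[0.0198,-0.0022,0.0],0.1462],[[0.0248,-0.002,0.0],0.1828]]
[[[0.0049,-0.001,0.0],0.0365],[[0.0099,-0.0017,0.0],0.0731],[[0.0149,-0.0021,0.0],0.1096],[[0.0199,-0.0022,0.0],0.1462],[[0.0249,-0.002,0.0],0.1828]]
[[[0.0049,-0.001,0.0],0.0365],[[0.0099,-0.0017,0.0],0.0731],[[0.0149,-0.0021,0.0],0.1096],[[0.0199,-0.0022,0.0],0.1462],[[0.0249,-0.002,0.0],0.1828]]
[[[0.0049,-0.001,0.0],0.0365],[[0.0098,-0.0017,0.0],0.0731],[[0.0148,-0.0021,0.0],0.1096],[[0.0198,-0.0022,0.0],0.1462],[[0.0248,-0.002,0.0],0.1828]]
[[[0.0049,-0.001,0.0],0.0365],[[0.0099,-0.0017,0.0],0.0731],[[0.0149,-0.0021,0.0],0.1097],[[0.0199,-0.0022,0.0],0.1462],[[0.0249,-0.002,0.0],0.1828]]
end [  0.5923   0.2273   0.104  -87.973 ]
```

>>> {"api": "send_rows", "payload": {
  "deltas": [
    [[0.0039,-0.0002,0.0],0],
    [[0.0075,-0.0002,0.0],0],
    [[0.0111,-0.0002,0.0],0],
    [[0.0146,-0.0002,0.0],0],
    [[0.0182,-0.0002,0.0],0]
  ]
}}

```text
clock: 4.7
tool_pos: [0.4795, 0.2625, 0.1043]
orientation: [-180.0, 0.1, 27.2]
force: [-5.0, 0.0, 2.1]
opening: 0.0006
gripper_force: 2.3
```

>>> {"api": "send_rows", "payload": {
  "deltas": [
    [[0.0049,-0.001,0.0],0.0365],
    [[0.0099,-0.0016,0.0],0.0731],
    [[0.0149,-0.0021,0.0],0.1096],
    [[0.0199,-0.0022,0.0],0.1462],
    [[0.0249,-0.002,0.0],0.1828]
  ]
}}

```text
clock: 5.12
tool_pos: [0.4965, 0.2734, 0.1041]
orientation: [-180.0, 0.1, 10.6]
force: [-4.8, 1.7, 2.5]
opening: 0.0003
gripper_force: 2.2
```

>>> {"api": "send_rows", "payload": {
  "deltas": [
    [[0.0049,-0.001,0.0],0.0365],
    [[0.0099,-0.0017,0.0],0.0731],
    [[0.0149,-0.0021,0.0],0.1096],
    [[0.0199,-0.0022,0.0],0.1462],
    [[0.0249,-0.002,0.0],0.1828]
  ]
}}

```text
clock: 5.53
tool_pos: [0.516, 0.2792, 0.1042]
orientation: [-180.0, 0.0, -5.9]
force: [-3.7, 3.6, 0.5]
opening: 0.0003
gripper_force: 2.3
```

>>> {"api": "send_rows", "payload": {
  "deltas": [
    [[0.0049,-0.001,0.0],0.0365],
    [[0.0098,-0.0017,0.0],0.0731],
    [[0.0148,-0.0021,0.0],0.1096],
    [[0.0198,-0.0022,0.0],0.1462],
    [[0.0248,-0.002,0.0],0.1828]
  ]
}}

```text
clock: 5.95
tool_pos: [0.5363, 0.2793, 0.1042]
orientation: [-179.9, 0.0, -22.3]
force: [-2.5, 4.1, -0.9]
opening: 0.0006
gripper_force: 2.3
```

>>> {"api": "send_rows", "payload": {
  "deltas": [
    [[0.0049,-0.001,0.0],0.0365],
    [[0.0099,-0.0017,0.0],0.0731],
    [[0.0149,-0.0021,0.0],0.1096],
    [[0.0199,-0.0022,0.0],0.1462],
    [[0.0249,-0.002,0.0],0.1828]
  ]
}}

```text
clock: 6.37
tool_pos: [0.5557, 0.2736, 0.1043]
orientation: [-179.9, 0.0, -38.7]
force: [-0.6, 5.6, -1.6]
opening: 0.0006
gripper_force: 2.3
```

>>> {"api": "send_rows", "payload": {
  "deltas": [
    [[0.0049,-0.001,0.0],0.0365],
    [[0.0099,-0.0017,0.0],0.0731],
    [[0.0149,-0.0021,0.0],0.1096],
    [[0.0199,-0.0022,0.0],0.1462],
    [[0.0249,-0.002,0.0],0.1828]
  ]
}}

```text
clock: 6.78
tool_pos: [0.5727, 0.2626, 0.1045]
orientation: [-179.8, 0.1, -55.2]
force: [-0.2, 6.0, -1.1]
opening: 0.0006
gripper_force: 2.3
```

>>> {"api": "send_rows", "payload": {
  "deltas": [
    [[0.0049,-0.001,0.0],0.0365],
    [[0.0098,-0.0017,0.0],0.0731],
    [[0.0148,-0.0021,0.0],0.1096],
    [[0.0198,-0.0022,0.0],0.1462],
    [[0.0248,-0.002,0.0],0.1828]
  ]
}}

```text
clock: 7.2
tool_pos: [0.5858, 0.2473, 0.1046]
orientation: [-179.8, 0.1, -71.6]
force: [1.9, 5.1, -2.2]
opening: 0.0001
gripper_force: 2.3
```

>>> {"api": "send_rows", "payload": {
  "deltas": [
    [[0.0049,-0.001,0.0],0.0365],
    [[0.0099,-0.0017,0.0],0.0731],
    [[0.0149,-0.0021,0.0],0.1097],
    [[0.0199,-0.0022,0.0],0.1462],
    [[0.0249,-0.002,0.0],0.1828]
  ]
}}

```text
clock: 7.62
tool_pos: [0.594, 0.2289, 0.1048]
orientation: [-179.8, 0.2, -88.1]
force: [3.1, 5.2, -1.7]
opening: 0.0007
gripper_force: 2.3
```

Run:
```python
from mv import *
s=ctrl.snapshot("top"); a=s["color"][130:265,285:400,::-1]; cv2.imwrite("pics/t2.png",cv2.resize(a,None,fx=4,fy=4,interpolation=2))
o=ctrl.get_obs();print(o["tool_pos"],o["orientation"],o["force"])
print((proj(s,W(p,[[15,35,56],[85,23,48]]))-[285,130])*4)
c=np.load("cmd.npy")
calls(c,[lever(a,15.5,z=.104) for a in np.linspace(.25,.0,21)[1:]],4)
```

```text
[0.59399371 0.22814389 0.10481362] [-1.79796696e+02  1.43566807e-01 -8.83320114e+01] [ 2.61453034  3.55587515 -0.69522477]
[[174.12768166 235.24823919]
 [217.09331235 125.67140893]]
[[[0.001,-0.0003,0.0],0.0079],[[0.0021,-0.0005,0.0],0.0159],[[0.0032,-0.0007,0.0],0.0238],[[0.0042,-0.0009,0.0],0.0318],[[0.0053,-0.0011,0.0],0.0398]]
[[[0.0011,-0.0002,0.0],0.0079],[[0.0021,-0.0004,0.0],0.0159],[[0.0032,-0.0006,0.0],0.0238],[[0.0043,-0.0008,0.0],0.0318],[[0.0054,-0.001,0.0],0.0397]]
[[[0.001,-0.0003,0.0],0.008],[[0.0021,-0.0005,0.0],0.016],[[0.0032,-0.0007,0.0],0.0239],[[0.0042,-0.0009,0.0],0.0319],[[0.0053,-0.0011,0.0],0.0398]]
[[[0.0011,-0.0002,0.0],0.008],[[0.0021,-0.0004,0.0],0.016],[[0.0032,-0.0006,0.0],0.0239],[[0.0043,-0.0008,0.0],0.0319],[[0.0054,-0.001,0.0],0.0398]]
end [   0.5946    0.21      0.104  -102.292 ]
```

View pics/t2.png

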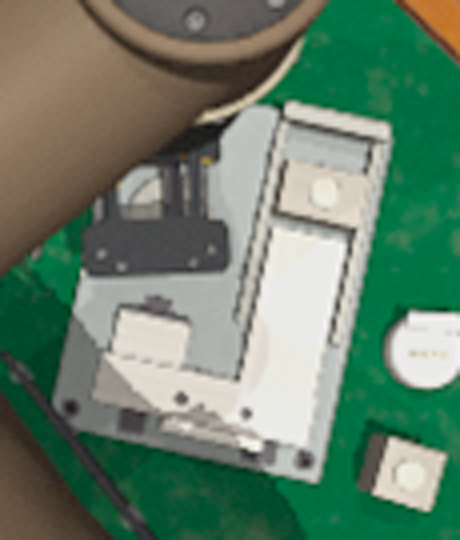

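The gripper hides the lever from above, and nothing else has moved. I'll continue slowly and use force to detect the stop.

>>> {"api": "send_rows", "payload": {
  "deltas": [
    [[0.001,-0.0003,0.0],0.0079],
    [[0.0021,-0.0005,0.0],0.0159],
    [[0.0032,-0.0007,0.0],0.0238],
    [[0.0042,-0.0009,0.0],0.0318],
    [[0.0053,-0.0011,0.0],0.0398]
  ]
}}

```text
clock: 8.08
tool_pos: [0.5947, 0.2245, 0.1049]
orientation: [-179.8, 0.1, -91.4]
force: [3.6, 3.9, -1.7]
opening: 0.0003
gripper_force: 2.2
```

>>> {"api": "send_rows", "payload": {
  "deltas": [
    [[0.0011,-0.0002,0.0],0.0079],
    [[0.0021,-0.0004,0.0],0.0159],
    [[0.0032,-0.0006,0.0],0.0238],
    [[0.0043,-0.0008,0.0],0.0318],
    [[0.0054,-0.001,0.0],0.0397]
  ]
}}

```text
clock: 8.5
tool_pos: [0.5955, 0.2201, 0.1049]
orientation: [-179.8, 0.1, -95.0]
force: [3.5, 3.3, -1.3]
opening: 0.0005
gripper_force: 2.2
```

>>> {"api": "send_rows", "payload": {
  "deltas": [
    [[0.001,-0.0003,0.0],0.008],
    [[0.0021,-0.0005,0.0],0.016],
    [[0.0032,-0.0007,0.0],0.0239],
    [[0.0042,-0.0009,0.0],0.0319],
    [[0.0053,-0.0011,0.0],0.0398]
  ]
}}

```text
clock: 8.92
tool_pos: [0.596, 0.2158, 0.1049]
orientation: [-179.8, 0.2, -98.6]
force: [3.7, 3.6, -1.3]
opening: 0.0001
gripper_force: 2.2
```

>>> {"api": "send_rows", "payload": {
  "deltas": [
    [[0.0005,-0.0001,0.0],0.004],
    [[0.0011,-0.0002,0.0],0.008],
    [[0.0016,-0.0003,0.0],0.012],
    [[0.0021,-0.0004,0.0],0.016],
    [[0.0021,-0.0004,0.0],0.016]
  ]
}}

```text
clock: 9.33
tool_pos: [0.5961, 0.214, 0.105]
orientation: [-179.8, 0.2, -100.0]
force: [3.2, 4.3, -1.4]
opening: 0.0005
gripper_force: 2.1
```

>>> {"api": "send_rows", "payload": {
  "deltas": [
    [[0.0004,0,0.0],0.003],
    [[0.0008,0,0.0],0.006],
    [[0.0012,-0.0001,0.0],0.009],
    [[0.0016,-0.0002,0.0],0.012],
    [[0.0016,-0.0002,0.0],0.012]
  ]
}}

```text
clock: 9.75
tool_pos: [0.596, 0.2127, 0.105]
orientation: [-179.8, 0.2, -101.1]
force: [4.6, 5.2, -1.6]
opening: 0.0005
gripper_force: 2.1
```

Run:
```python
from mv import *
s=ctrl.snapshot("side"); a=s["color"][150:230,260:400,::-1]; cv2.imwrite("pics/s3.png",cv2.resize(a,None,fx=5.5,fy=5.5,interpolation=2))
print((proj(s,W(p,[[15,35,56],[85,23,48],[97,41,52],[97,29,52],[97,29,30]]))-[260,150])*5.5)
o=ctrl.get_obs();q=inv(p,o["tool_pos"]);print(q,o["force"], o["orientation"])
```

```text
[[325.77453354 205.35443584]
 [175.7651448  154.95721485]
 [127.47956168 166.64100547]
 [141.30499614 148.41706376]
 [144.22137908 190.23161948]]
[83.82632921 53.40188405] [ 4.41501296  3.82122049 -0.10966132] [-1.79822346e+02  1.60276704e-01 -1.01079876e+02]
```

View pics/s3.png

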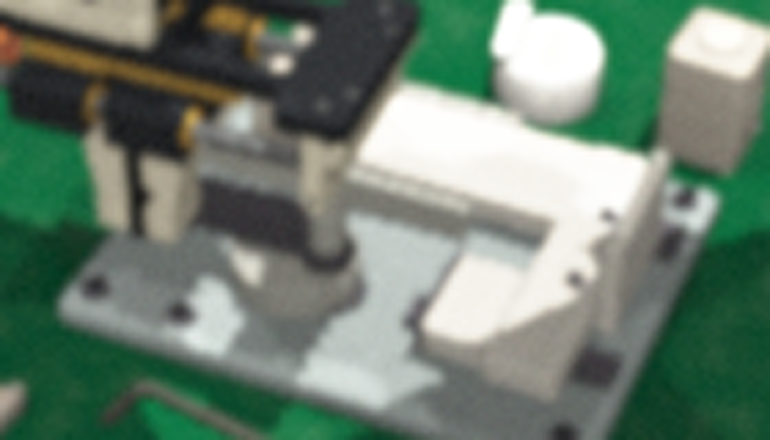

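>>> {"api": "send_rows", "payload": {
  "deltas": [
    [[0.0005,0,0.0],0.004],
    [[0.001,0,0.0],0.008],
    [[0.0015,0,0.0],0.012],
    [[0.0015,0,0.0],0.012],
    [[0.0015,0,0.0],0.012]
  ]
}}

```text
clock: 10.22
tool_pos: [0.5958, 0.2115, 0.105]
orientation: [-179.8, 0.2, -102.2]
force: [4.8, 3.2, 0.4]
opening: 0.0
gripper_force: 2.1
```

>>> {"api": "send_rows", "payload": {
  "deltas": [
    [[0.0005,0,0.0],0],
    [[0.001,0,0.0],0],
    [[0.0012,0,0.0],0],
    [[0.0012,0,0.0],0],
    [[0.0012,0,0.0],0]
  ]
}}

```text
clock: 10.63
tool_pos: [0.5957, 0.2108, 0.1051]
orientation: [-179.8, 0.2, -102.2]
force: [3.8, 5.2, -0.3]
opening: 0.0006
gripper_force: 2.5
```

>>> {"api": "send_rows", "payload": {
  "deltas": [
    [[0.0005,0,0.0],0],
    [[0.001,0,0.0],0],
    [[0.0012,0,0.0],0],
    [[0.0012,0,0.0],0],
    [[0.0012,0,0.0],0]
  ]
}}

```text
clock: 11.05
tool_pos: [0.5956, 0.2102, 0.1051]
orientation: [-179.8, 0.2, -102.2]
force: [3.2, 4.8, -0.4]
opening: 0.0005
gripper_force: 3.1
```

>>> {"api": "send_rows", "payload": {
  "deltas": [
    [[0.0005,0,0.0],0],
    [[0.001,0,0.0],0],
    [[0.0012,0,0.0],0],
    [[0.0012,0,0.0],0],
    [[0.0012,0,0.0],0]
  ]
}}

```text
clock: 11.47
tool_pos: [0.5956, 0.21, 0.1051]
orientation: [-179.8, 0.3, -102.2]
force: [4.2, 8.1, -2.1]
opening: 0.0005
gripper_force: 4.6
```

The motion has stopped and force is rising at a finger face of y≈41, so the lever is at its stop. I'll back off, lift and check.

>>> {"api": "send_rows", "payload": {
  "deltas": [
    [[-0.005,0,0],0],
    [[-0.01,0,0],0],
    [[-0.015,0,0],0],
    [[-0.02,0,-0.01],0],
    [[-0.025,0,-0.03],0]
  ]
}}

```text
clock: 11.88
tool_pos: [0.5966, 0.2263, 0.1266]
orientation: [179.8, -0.2, -102.3]
force: [0.8, 0.1, 0.5]
opening: 0.0006
gripper_force: 0.0
```

Run:
```python
from mv import *
o=ctrl.get_obs(); x=o["tool_pos"]; s=np.r_[x,o["orientation"][2]]; print(s)
b=W(p,[[-124,-10,0]])[0]; P=[]
n=20
for k in range(1,n+1):
    u=k/n; z=min(.28,s[2]+.04*k) 
    v=max(0,(k-2)/(n-2)); P.append([s[0]+(b[0]-s[0])*v,s[1]+(b[1]-s[1])*v,z,s[3]+(-12.3-s[3])*v])
calls(s,P)
```

```text
[   0.5965852     0.22634596    0.12664915 -102.29473228]
[[[0.0,0.0,-0.05],-0.0],[[0.0,0.0,-0.1],-0.0],[[0.005,0.014,-0.15],-0.056],[[0.011,0.029,-0.192],-0.111],[[0.016,0.043,-0.192],-0.167]]
[[[0.002,0.015,0.0],-0.055],[[0.003,0.03,0.0],-0.111],[[0.004,0.045,0.0],-0.166],[[0.006,0.06,0.0],-0.222],[[0.007,0.076,0.0],-0.277]]
[[[-0.005,0.014,0.0],-0.056],[[-0.01,0.029,0.0],-0.112],[[-0.015,0.043,0.0],-0.167],[[-0.02,0.057,0.0],-0.223],[[-0.025,0.072,0.0],-0.278]]
[[[-0.01,0.011,0.0],-0.056],[[-0.021,0.021,0.0],-0.111],[[-0.032,0.032,0.0],-0.167],[[-0.042,0.043,0.0],-0.222],[[-0.053,0.054,0.0],-0.278]]
end [  0.3796   0.195    0.2802 -12.2947]
```

>>> {"api": "send_rows", "payload": {
  "deltas": [
    [[0.0,0.0,-0.05],0],
    [[0.0,0.0,-0.1],0],
    [[0.005,0.014,-0.15],-0.056],
    [[0.011,0.029,-0.192],-0.111],
    [[0.016,0.043,-0.192],-0.167]
  ]
}}

```text
clock: 12.3
tool_pos: [0.5635, 0.2226, 0.2905]
orientation: [-179.4, 0.3, -87.0]
force: [0.6, 0.2, 1.4]
opening: 0.0008
gripper_force: 0.0
```

>>> {"api": "send_rows", "payload": {
  "deltas": [
    [[0.002,0.015,0.0],-0.055],
    [[0.003,0.03,0.0],-0.111],
    [[0.004,0.045,0.0],-0.166],
    [[0.006,0.06,0.0],-0.222],
    [[0.007,0.076,0.0],-0.277]
  ]
}}

```text
clock: 12.72
tool_pos: [0.5002, 0.2129, 0.2823]
orientation: [180.0, -0.0, -62.1]
force: [0.5, 0.3, -0.2]
opening: 0.0004
gripper_force: 0.0
```

>>> {"api": "send_rows", "payload": {
  "deltas": [
    [[-0.005,0.014,0.0],-0.056],
    [[-0.01,0.029,0.0],-0.112],
    [[-0.015,0.043,0.0],-0.167],
    [[-0.02,0.057,0.0],-0.223],
    [[-0.025,0.072,0.0],-0.278]
  ]
}}

```text
clock: 13.13
tool_pos: [0.44, 0.2039, 0.2823]
orientation: [180.0, -0.0, -37.0]
force: [-0.1, 1.1, -0.3]
opening: 0.0004
gripper_force: 0.0
```

>>> {"api": "send_rows", "payload": {
  "deltas": [
    [[-0.01,0.011,0.0],-0.056],
    [[-0.021,0.021,0.0],-0.111],
    [[-0.032,0.032,0.0],-0.167],
    [[-0.042,0.043,0.0],-0.222],
    [[-0.053,0.054,0.0],-0.278]
  ]
}}

```text
clock: 13.55
tool_pos: [0.3801, 0.1951, 0.2823]
orientation: [180.0, -0.0, -12.0]
force: [-0.0, 0.9, 0.8]
opening: 0.0004
gripper_force: 0.0
```

Run:
```python
from mv import *
o=ctrl.get_obs();print(o["clock"],o["tool_pos"],o["orientation"],inv(p,o["tool_pos"]))
b=[]
for n,(y,x) in(("side",(140,260)),("top",(130,285))):
    s=ctrl.snapshot(n); a=s["color"][y:y+95,x:x+125,::-1]; a=cv2.resize(a,None,fx=6,fy=6,interpolation=2)
    if n=="side": cv2.imwrite("pics/s4.png",a)
    b.append(a); pickle.dump(s,open(n+"1.pkl","wb"))
    print(n,(proj(s,W(p,[[15,35,52],[85,23,48],[97,41,52],[97,29,52]]))-[x,y])*6)
cv2.imwrite("pics/st4.png",cv2.resize(np.vstack(b),None,fx=.52,fy=.52,interpolation=3))
```

```text
13.55 [0.38007088 0.19514552 0.28228752] [ 1.79990562e+02 -6.53662127e-03 -1.20370053e+01] [-123.44381313   -9.76385778]
side [[355.37850774 292.52007568]
 [191.74379433 229.04423438]
 [139.06861275 241.79018778]
 [154.15090488 221.90952411]]
top [[260.47948902 353.78610977]
 [325.63996852 188.5071134 ]
 [288.13123743 147.79588629]
 [317.90486734 154.17964608]]
```

View pics/st4.png

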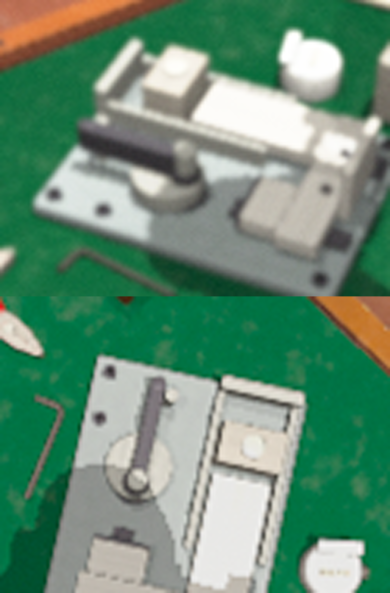

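Both views show the lever along +x, beside the pin, with the cam's low point to the rear. I'll measure the angle numerically.

Run:
```python
from mv import *
s=pickle.load(open("top1.pkl","rb")); g=s["color"].astype(int)
poly=proj(s,W(p,[[30,47,52],[30,24,52],[100,24,52],[100,47,52]]))
m=np.zeros((400,640),np.uint8);cv2.fillPoly(m,[np.round(poly).astype(int)],1)
# lateral darkness centroid along the lever
f=g.sum(2)
for X in range(40,96,8):
    ys=np.arange(18,55,.5); uv=proj(s,W(p,[[X,y,52] for y in ys])).astype(np.float32)
    v=cv2.remap(f.astype(np.float32),uv[:,0].copy(),uv[:,1].copy(),1).ravel()
    w=np.clip(400-v,0,None); print(X,round((w*ys).sum()/w.sum(),1),(w>0).sum()*.5,v[::6].astype(int))
```

```text
40 35.6 11.0 [633 631 621 572 388 359 371 336 483 637 629 625 635]
48 36.1 11.5 [569 572 586 536 385 362 369 338 450 590 532 538 564]
56 36.3 13.5 [588 570 562 502 356 364 374 345 366 522 595 587 587]
64 36.8 14.5 [583 563 566 514 350 364 373 324 337 478 578 589 588]
72 37.0 13.0 [544 519 527 481 381 367 372 336 378 520 596 594 591]
80 31.6 18.5 [547 488 388 270 352 364 363 326 384 511 599 592 591]
88 36.6 9.5 [593 624 629 526 345 412 395 335 385 546 593 586 590]
```

The lever's right edge lies at y≈29 along its whole length, so the angle is about 0 and it rests on the pin. Now I'll descend behind the push plate.

>>> {"api": "send_rows", "payload": {
  "deltas": [
    [[0,0,0.045],0],
    [[0,0,0.09],0],
    [[0,0,0.135],0],
    [[0,0,0.17],0.003],
    [[0,0,0.19],0.003]
  ]
}}

```text
clock: 14.07
tool_pos: [0.3802, 0.1945, 0.1272]
orientation: [179.8, 0.1, -12.7]
force: [-0.7, -0.4, 0.4]
opening: 0.0004
gripper_force: 0.0
```

>>> {"api": "send_rows", "payload": {
  "deltas": [
    [[0,0,0.01],0],
    [[0,0,0.02],0],
    [[0,0,0.03],0],
    [[0,0,0.034],0],
    [[0,0,0.034],0]
  ]
}}

```text
clock: 14.48
tool_pos: [0.3809, 0.1956, 0.1025]
orientation: [180.0, 0.0, -12.6]
force: [-0.4, -0.3, 1.2]
opening: 0.0006
gripper_force: 0.0
```

>>> {"api": "send_rows", "payload": {
  "deltas": [
    [[0.003,0,0],0],
    [[0.006,0,0],0],
    [[0.009,0,0],0],
    [[0.012,0,0],0],
    [[0.015,0,0],0]
  ]
}}

```text
clock: 14.9
tool_pos: [0.3929, 0.193, 0.1029]
orientation: [-180.0, -0.0, -12.6]
force: [-0.3, -0.3, 0.3]
opening: 0.0005
gripper_force: 0.0
```

>>> {"api": "send_rows", "payload": {
  "deltas": [
    [[0.002,0,0],0],
    [[0.004,0,0],0],
    [[0.006,0,0],0],
    [[0.008,0,0],0],
    [[0.01,0,0],0]
  ]
}}

```text
clock: 15.32
tool_pos: [0.4002, 0.1911, 0.1025]
orientation: [180.0, 0.0, -12.6]
force: [-3.8, 1.1, 2.6]
opening: -0.0
gripper_force: 1.6
```

>>> {"api": "send_rows", "payload": {
  "deltas": [
    [[0.002,0,0],0],
    [[0.004,0,0],0],
    [[0.006,0,0],0],
    [[0.008,0,0],0],
    [[0.01,0,0],0]
  ]
}}

```text
clock: 15.73
tool_pos: [0.4079, 0.1894, 0.1025]
orientation: [180.0, 0.0, -12.6]
force: [-4.9, 1.9, 4.1]
opening: 0.0005
gripper_force: 2.7
```

>>> {"api": "send_rows", "payload": {
  "deltas": [
    [[0.002,0,0],0],
    [[0.004,0,0],0],
    [[0.006,0,0],0],
    [[0.008,0,0],0],
    [[0.01,0,0],0]
  ]
}}

```text
clock: 16.15
tool_pos: [0.4157, 0.1876, 0.1025]
orientation: [180.0, 0.0, -12.6]
force: [-5.2, 1.5, 3.0]
opening: 0.0004
gripper_force: 2.7
```

>>> {"api": "send_rows", "payload": {
  "deltas": [
    [[0.0015,0,0],0],
    [[0.003,0,0],0],
    [[0.0045,0,0],0],
    [[0.006,0,0],0],
    [[0.0065,0,0],0]
  ]
}}

```text
clock: 16.57
tool_pos: [0.4208, 0.1865, 0.1025]
orientation: [180.0, 0.0, -12.6]
force: [-5.3, 2.3, 3.6]
opening: 0.0005
gripper_force: 2.6
```

>>> {"api": "send_rows", "payload": {
  "deltas": [
    [[0.0005,0,0],0],
    [[0.001,0,0],0],
    [[0.0015,0,0],0],
    [[0.002,0,0],0],
    [[0.0025,0,0],0]
  ]
}}

```text
clock: 16.98
tool_pos: [0.4226, 0.186, 0.1025]
orientation: [180.0, 0.0, -12.6]
force: [-5.4, 1.4, 4.3]
opening: 0.0006
gripper_force: 2.6
```

>>> {"api": "send_rows", "payload": {
  "deltas": [
    [[0.0004,0,0],0],
    [[0.0008,0,0],0],
    [[0.0012,0,0],0],
    [[0.0015,0,0],0],
    [[0.0015,0,0],0]
  ]
}}

```text
clock: 17.4
tool_pos: [0.4238, 0.1857, 0.1025]
orientation: [180.0, 0.0, -12.6]
force: [-4.9, 1.8, 3.4]
opening: 0.0003
gripper_force: 2.5
```

>>> {"api": "send_rows", "payload": {
  "deltas": [
    [[0.0004,0,0],0],
    [[0.0008,0,0],0],
    [[0.0012,0,0],0],
    [[0.0015,0,0],0],
    [[0.0015,0,0],0]
  ]
}}

```text
clock: 17.82
tool_pos: [0.4248, 0.1855, 0.1025]
orientation: [180.0, 0.0, -12.6]
force: [-6.0, 3.2, 5.8]
opening: 0.0
gripper_force: 3.6
```

>>> {"api": "send_rows", "payload": {
  "deltas": [
    [[0.0003,0,0],0],
    [[0.0006,0,0],0],
    [[0.0009,0,0],0],
    [[0.0009,0,0],0],
    [[0.0009,0,0],0]
  ]
}}

```text
clock: 18.23
tool_pos: [0.4249, 0.1854, 0.1025]
orientation: [180.0, 0.1, -12.6]
force: [-12.0, 5.7, 8.0]
opening: 0.0004
gripper_force: 6.4
```

>>> {"api": "send_rows", "payload": {
  "deltas": [
    [[0.0003,0,0],0],
    [[0.0006,0,0],0],
    [[0.0009,0,0],0],
    [[0.0009,0,0],0],
    [[0.0009,0,0],0]
  ]
}}

```text
clock: 18.65
tool_pos: [0.425, 0.1854, 0.1025]
orientation: [180.0, 0.1, -12.6]
force: [-17.4, 7.8, 11.7]
opening: 0.0008
gripper_force: 9.2
```

The slide is on its hard stop. Backing off.

>>> {"api": "send_rows", "payload": {
  "deltas": [
    [[-0.008,0,0],0],
    [[-0.016,0,0],0],
    [[-0.024,0,0],0],
    [[-0.03,0,0],0],
    [[-0.03,0,0],0]
  ]
}}

```text
clock: 19.07
tool_pos: [0.4024, 0.1904, 0.1025]
orientation: [180.0, 0.0, -12.5]
force: [0.1, -0.0, 1.0]
opening: 0.0008
gripper_force: 0.0
```

>>> {"api": "send_rows", "payload": {
  "deltas": [
    [[0,0,-0.05],0],
    [[0,0,-0.1],0],
    [[0,0,-0.15],0],
    [[0,0,-0.2],0],
    [[0,0,-0.22],0]
  ]
}}

```text
clock: 19.48
tool_pos: [0.4048, 0.1915, 0.2843]
orientation: [-179.7, -0.3, -12.5]
force: [1.2, 0.5, 1.8]
opening: 0.0005
gripper_force: 0.0
```

Run:
```python
from mv import *
o=ctrl.get_obs();print(o["clock"],o["tool_pos"],o["force"])
b=[]
for n,(y,x) in(("side",(140,260)),("top",(140,285))):
    s=ctrl.snapshot(n); a=s["color"][y:y+95,x:x+125,::-1]; b.append(cv2.resize(a,None,fx=3.1,fy=3.1,interpolation=2))
f=s["color"].sum(2).astype(np.float32)
for X in range(40,96,8):
    ys=np.arange(18,55,3.); uv=proj(s,W(p,[[X,y,52] for y in ys])).astype(np.float32)
    print(X,cv2.remap(f,uv[:,0].copy(),uv[:,1].copy(),1).ravel().astype(int))
for d in ctrl.boxes_of(s,"punch"): print(d["conf"],inv(p,ray(s,np.array(d["xy"])*[640,400],.052)))
cv2.imwrite("pics/fin.png",np.vstack(b))
```

```text
19.4833 [0.40476579 0.19146399 0.28430024] [1.23859067 0.50626773 1.84690243]
40 [639 640 626 549 295 254 260 248 392 491 478 476 484]
48 [575 579 589 539 389 368 378 345 438 548 440 505 497]
56 [596 575 569 507 360 372 377 350 373 528 601 592 593]
64 [589 569 570 514 361 369 375 328 341 482 582 593 595]
72 [545 524 530 487 382 370 379 338 386 522 603 596 596]
80 [553 491 394 278 357 372 365 329 389 519 605 600 598]
88 [599 629 636 533 349 418 401 341 391 551 599 593 597]
0.9 [182.74044045  60.33195035]
0.52 [ 78.71924674 -40.07107   ]
```

View pics/fin.png

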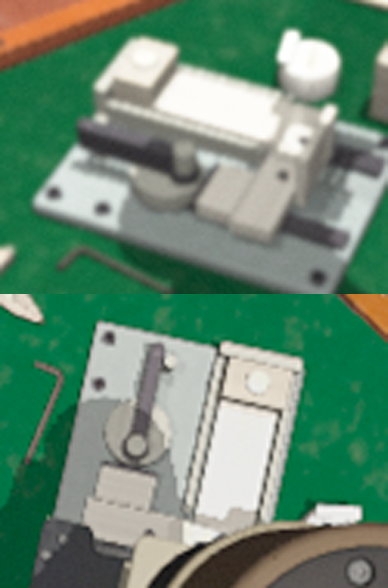

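The final views show the punch block against the end stop, the follower forward at the cam, and the lever unchanged against its pin. The hex key and counter are undisturbed and the arm is clear.

```bash
python3 -c "
from plant import ctrl
print(ctrl.close_job())"
```

```text
the job is handed in; nothing more can be done
None
```

The job is handed in at about 19.5 s: the cam lever was swept to its stop pin first, then the slide was pushed fully home and the punch block sits against the end stop.

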